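# Set the bracket gap with a blade gauge and hold the cam lever at full lift

## Robot

A 6-joint arm with a two-finger parallel gripper is mounted at the origin on the work surface. World frame = base frame: x ahead of the robot, y to its left, z up, the work surface at z = 0. Lengths are in m, angles in rad, forces in N, time in s.
With the tool pointing down it reaches from about 0.35 to 0.725 m from the base axis. Payload 4.3 kg.
Tool frame: the origin (TCP) lies where the fingers leave the gripper's body, on its centre line; the fingertips stand 73 mm ahead of it and the grasp point (between the pads) lies ahead of it (env.grip_depth is the z of the grasp point in the tool frame, in m); z points along the fingers, y is the line along which they close (so a half turn about z gives the same grasp; the last joint's range is limited). The gripper opens to 85 mm and grips with 20 to 120 N. Pads are 22 mm wide; open, the fingers measure 114 mm over their backs; the gripper's body (76 mm by 85 mm) begins 54 mm behind the grasp point. The pads swing forward as they close: fully open they stand 13 mm farther back than shut.
Start: joints at [-1.447, 0.377, 0.081, 1.274, 0, 1.46], TCP at [0.133, -0.559, 0.304] pointing down, gripper open.
Joint ranges: [-2.72, 2.72], [-0.84, 1.66], [-1.02, 1.22], [-1.77, 2.12], [-1.37, 1.28], [-3.14, 3.14]. Speed limits (rad/s): [2.57, 2.57, 3.14, 3.14, 3.14, 3.14].

## Interface

Orientations are given as a rotation vector (axis times angle).
In Python, from rig import env gives the robot as it stands.
- The arm moves only by the tool apply_moves, never from a script. Its argument "series" is a list of rows, each a list of 3 entries, a list of its own where there are three numbers: the shift along the tool's x, y, z in mm, then the turn, a rotation vector about the tool's x, y, z in rad, then the finger opening in mm, from 0 to 85.4. In form: [[[tx, ty, tz], [ax, ay, az], claw], ...]. A call has exactly 8 rows; each row shifts and turns the commanded pose from where the row before left it, along the tool's axes as they then stand; what a row does not reach is not made up. A row lasts 1/8 s, in which the tool goes at most 62.5 mm and 10.7 degrees, less where a joint would pass 70% of its speed; a pose out of reach is approached as far as the arm can. A call with a gripper value outside its range is refused whole. The fingers move at their own pace and stop on an object; "newtons" is the grip in N (left out, the last holds). Time passes only in rows, so rows that do not move let the fingers close, or fill a call up. It gives the time, the measured TCP pose, the force, the opening and the grip force at its end, in the units of the state.
- env.observe(): the state, without advancing time (a new reading comes with each control period).
- env.camera(name): name is "scene" or "top"; returns the picture (420x560x3 uint8, red, green, blue); there is no depth.
- env.get_calibration(name): a dict with "fx", "fy", "cx", "cy" (pixels), "dist_coeffs" ([k1, k2, p1, p2, k3] as OpenCV has them; the pictures are not rectified), "rvec" (rotation vector, rad) and "tvec" (3), from world to camera coordinates, as OpenCV has them. Camera axes: x right, y down, z forward; pixel columns grow to the right and rows downward; lengths in m; the calibration is good to about 2 mm. A picture is of the moment at which its call begins. get_calibration takes no time and is no camera call.
- env.sign_off(): hands the job in; it is judged then, once.
The state is a dict: "time_s": time; "joints": joint angles; "dq": joint speeds; "joint_torque": joint torques, N m; "tool_pos": TCP position; "orientation": TCP orientation; "ft_force": force on the tool from outside, world axes, zero at the start; "ft_torque": the same for the moment, N m; "gripper_width": finger opening in m; "gripper_force": force on a finger pad.
Only numpy, scipy, OpenCV 4.12 (cv2) and the standard library are available. Lean on these libraries where they do the work, as an engineer would, in place of code of your own. Each camera call takes 0.05 s, during which the arm holds its last target. There are 200 camera calls.

## Task

Take the flat blade gauge (the one with the flat rectangular grip) from the rack, stand it blade down in the gap between bracket and socket housing, about midway along the bracket and fully down with its shoulder resting on both, and let go of it. Then swing the cam lever to its highest lift point, in line with the slide and pointing straight away from the housing, so that the bracket nips the gauge, and finish while still holding it there: it springs back if let go, and I am about to tighten the screws. Leave everything else on the bench where it is.

Things in the scene. Friction and masses are not known exactly. Their poses are not given: they have to be found in the camera images.
- gauge: Flat blade gauge, 110 g: steel blade 25 wide (x) x 5 thick (y) x 38 mm long, pointing down; over it a steel shoulder 40 (x) x 26 (y) x 5 mm; on that a flat black grip 36 (x) x 14 (y) x 40 mm tall, to be pinched across its 14 mm. Origin: centre of the shoulder's underside; z up; same after a half turn about z. Starts upright in a rack well; lift it 45 mm to clear.
- rack: Grey plastic gauge rack, fixed, 190 (x) x 50 (y) x 50 mm tall; three wells 29 (x) x 8 (y) mm, 43 mm deep, in a row along its x at -60, 0 and +60 mm, hold the flat gauge and two round-gripped pin gauges in any order, shoulders resting on its top. Origin: centre of its underside.
- jig: Gap-setting jig, fixed: aluminium plate 130 (x) x 312 (y) x 12 mm; on it, from +y to -y: black open socket housing 100 x 120 mm, the gap, black bracket on its slide, follower block, steel eccentric with lever. Origin: at bench level on the middle line of slide and housing. +y: the way the cam pushes the slide. Housing wall at the gap: y = +12 mm; bracket face: y = +3 mm with lever at rest.
- gap (a point): Middle of the open gap, on the jig's middle line, at rim height 66 mm above the bench; axes as the jig's. Gap 9 mm wide along jig y (lever at rest), 60 mm long along jig x, over 45 mm deep, sides upright. The blade goes in with its 5 mm along jig y and the gauge's origin at this point; its shoulder then rests on the housing rim and on the bracket's top fold, both at this height.
- bracket: Black folded bracket, 60 mm wide along jig x, top fold 66 mm above the bench. Its carriage slides along jig y, pushed by the follower block through springs (5 N per mm). It meets a blade in the gap 2 to 4 mm into the lift, slides it to the housing wall and nips it there with about 13 N at full lift. Origin and axes: the jig's, shifted along y by the slide's travel.
- lever (a joint): Angle of eccentric and lever, rad. 0: at rest on its stop, lever along jig -x. Grows counter-clockwise seen from above. Highest lift (7 mm) at 1.571, lever along jig -y, straight away from the housing, over a scribed line; lift = 7 mm x sin(angle), so it drops again beyond; end stop at 2.10. A spring turns it back to 0 when let go (2 to 4 N at the grip).
- follower (a joint): Lift: travel of the follower block, pushed by the eccentric along jig +y, m. 0 with the lever at rest, 0.0065 to 0.007 at the highest lift.
- grip (a point): Point on the axis of the cam lever's upright grip, 80 mm above the bench, 100 mm from the pivot axis. The lever is a flat steel bar 18 mm wide, upper face 52 mm above the bench; at its end a round black grip 22 mm across stands from 55 to 107 mm above the bench on a 26 mm collar 3 mm high. Push or pinch the grip from above; it does not turn on the bar. Its x axis points to the pivot.
- pivot (a point): Point on the pivot axis of the lever, 80 mm above the bench (the pivot bolt itself ends at 61 mm), fixed in the jig at x = 0, y = -125 mm; axes as the jig's.
- pin_a: Bystander, leave alone: pin gauge: pin 6 mm thick, round black grip 19 mm across and 38 mm tall on a 30 mm round steel collar; hangs upright in the rack; origin under the collar.
- pin_b: Bystander, leave alone: pin gauge: as pin_a but pin 5 mm thick and grip 30 mm tall.
- screwdriver: Bystander, leave alone: screwdriver 190 mm long with a red handle, lying on the bench.
- outlet: Bystander, leave alone: loose black round socket outlet, 56 mm across, 32 mm tall, standing on the bench.
- parallel: Bystander, leave alone: steel parallel bar 100 x 14 x 24 mm with three holes, lying on the bench.
- screw_box: Bystander, leave alone: clear open box of screws 80 x 60 x 26 mm, on the bench.
- end_panel: Bystander, leave alone: flat black end panel 100 x 70 x 6 mm, lying on the bench.
Mind the look-alikes: they are no part of the job. What is shaped like the gauge but red or yellow is not meant.

How it is judged:
By the outcome, as a careful person would: the job done as asked, in the order asked, and still so for the second after the job is handed in, while the arm keeps its last pose, push and grip.
It also fails if it takes over 51 s, if anything falls off the work surface, if the arm or the gripper's body presses on something with over 40 N, if the wrist force passes 120 N, or if a joint passes its speed limit or range.

## Working session

There is one attempt and no reset: what is moved stays moved. The work goes in short steps, Python scripts to look and compute and a tool call to move; the robot and the scene stay as the last step left them, time stands still between calls to the robot, and variables do not carry over. Pictures are saved under pics/ and viewed, at most 10 in all, crops included, and the job is handed in when it is done.

Besides the shell and the picture viewer there is one more tool, called as name([rows], argument=value, ...), one row to a line, values as JSON. apply_moves: Moves the arm, as the interface text tells. Its arguments: {"type":"object","properties":{"series":{"type":"array","items":{"type":"array"}},"newtons":{"type":"number"}},"required":["series"]}

```bash
ls; mkdir -p pics
python3 - <<'E'
from rig import env
import cv2
for n in("scene","top"):
    im=env.camera(n);cv2.imwrite(f"pics/{n}0.png",im[:,:,::-1]);print(env.get_calibration(n))
print(env.observe(),env.grip_depth)
E
```

```text
pics
{'fx': 480.26424304222195, 'fy': 480.26424304222195, 'cx': 283.5109801445336, 'cy': 207.32293377129793, 'dist_coeffs': array([-0.10795355,  0.        ,  0.        ,  0.        ,  0.        ]), 'rvec': array([ 0.85767442,  2.41586384, -1.23531024]), 'tvec': array([ 0.41986112, -0.11682655,  1.73136521])}
{'fx': 546.8994625948651, 'fy': 546.8994625948651, 'cx': 276.21544797614774, 'cy': 198.52797031620656, 'dist_coeffs': array([-0.04677884,  0.        ,  0.        ,  0.        ,  0.        ]), 'rvec': array([ 2.18111656, -2.04143224,  0.20618147]), 'tvec': array([-0.06796432,  0.50270679,  1.5019765 ])}
{'time_s': 0.1, 'joints': array([-1.44728442e+00,  3.78037377e-01,  7.97805557e-02,  1.27436729e+00,
       -8.09835955e-06,  1.46046146e+00]), 'dq': array([ 0.00032292, -0.00184213,  0.00476423, -0.00106334, -0.00177233,
        0.00180476]), 'joint_torque': array([ 8.16513930e-04, -4.64697683e+01,  2.70580226e+01,  1.20326062e-02,
        1.49055944e-05, -1.06999455e-06]), 'tool_pos': array([ 0.13317046, -0.55892013,  0.30303527]), 'orientation': array([-3.11832742e+00, -3.66276068e-01,  3.16181722e-05]), 'ft_force': array([0.01754479, 0.61754115, 0.33185316]), 'ft_torque': array([0.033615  , 0.04345246, 0.00580597]), 'gripper_force': 0.0, 'gripper_width': 0.08520859924104367} 0.0539
```

View pics/scene0.png

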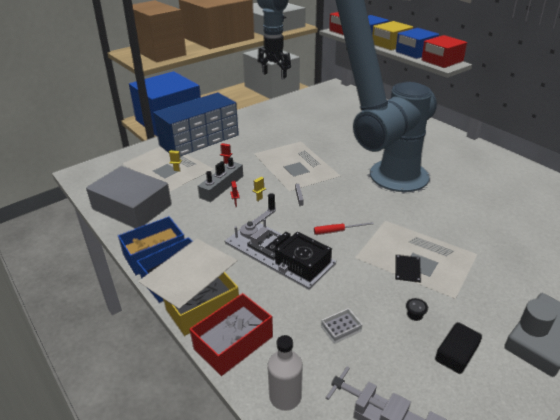

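View pics/top0.png

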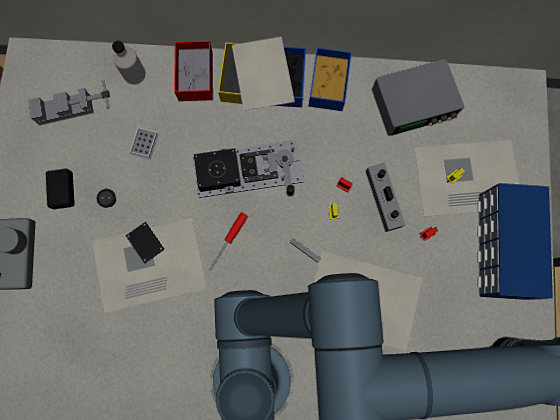

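The scene view shows the rack at (221,178) and the jig at (280,250). In the top view the rack is at (385,197), the jig at (247,168), and the lever grip at about (291,190). The red and yellow look-alikes stand loose beside the rack. I'll enlarge both areas next.

```bash
cat > h.py <<'E'
import numpy as np,cv2
from rig import env
from scipy.spatial.transform import Rotation as R
def cal(n):
    c=env.get_calibration(n);K=np.array([[c['fx'],0,c['cx']],[0,c['fy'],c['cy']],[0,0,1.]])
    return K,np.array(c['dist_coeffs']),np.array(c['rvec'],float),np.array(c['tvec'],float)
def proj(n,P):
    K,d,r,t=cal(n);return cv2.projectPoints(np.atleast_2d(np.array(P,float)),r,t,K,d)[0].reshape(-1,2)
def ray(n,uv):
    K,d,r,t=cal(n);p=cv2.undistortPoints(np.array([[uv]],float),K,d).ravel()
    Rm=cv2.Rodrigues(r)[0];v=Rm.T@np.r_[p,1];return -Rm.T@t,v/np.linalg.norm(v)
def onz(n,uv,z):
    o,v=ray(n,uv);return o+v*(z-o[2])/v[2]
def tri(a,b):  # a: scene uv, b: top uv
    o1,v1=ray("scene",a);o2,v2=ray("top",b)
    s=np.linalg.lstsq(np.c_[v1,-v2],o2-o1,rcond=None)[0]
    p,q=o1+s[0]*v1,o2+s[1]*v2;return (p+q)/2,np.linalg.norm(p-q)
E
python3 - <<'E'
import cv2,numpy as np
s=cv2.imread('pics/scene0.png');t=cv2.imread('pics/top0.png')
def c(im,x,y,w,h,k): return cv2.resize(im[y:y+h,x:x+w],None,fx=k,fy=k,interpolation=cv2.INTER_CUBIC)
a=c(s,190,140,120,140,4);b=c(t,350,150,70,90,6)
cv2.imwrite('pics/c1.png',cv2.convertScaleAbs(np.hstack([c(s,190,150,70,60,5.5),c(t,355,155,60,60*60//70+20,5.5)[:330]])if 0 else np.hstack([c(s,190,140,60,70,6),c(t,355,155,60,80,5.25)[:420]]),alpha=1.5))
cv2.imwrite('pics/c2.png',cv2.convertScaleAbs(np.vstack([c(s,220,180,120,110,5)[:, :600],])if 0 else c(t,185,130,130,75,6),alpha=1.7))
E
```

```text
(no output)
```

View pics/c1.png

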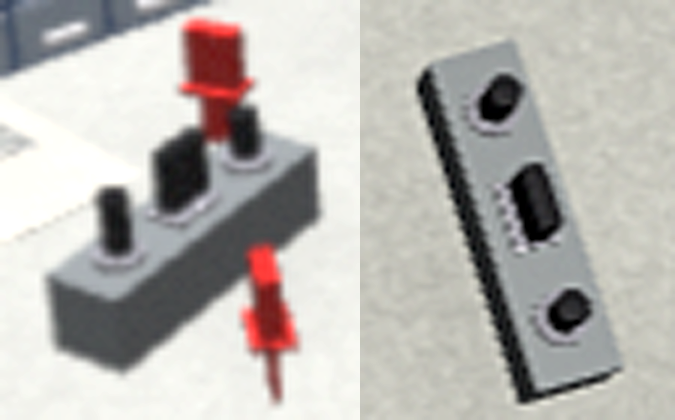

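View pics/c2.png

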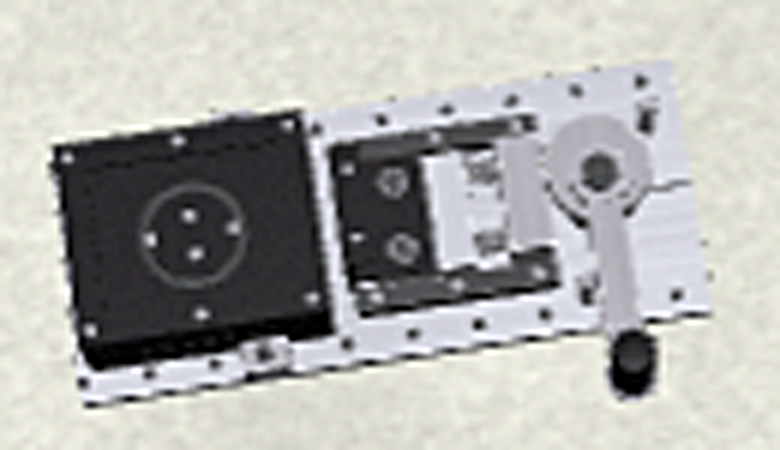

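The c1 crop shows three black-gripped candidates in the rack: a round one at top ≈(382,173), a flat rectangular one at (388,193) and a round one at (394,214). In the scene view they are at ≈(231,161), (220,168) and (209,176). The middle one, flat and black in the rack, is the gauge. The red ones at (345,184) and (429,233) and the yellow ones at (334,211) and (455,175) are look-alikes.

The c2 crop shows the housing on the left and the bracket edge at about top (240–245,155–182). The pivot is at about (285,158) and the lever grip at about (290,190), so jig +y is image left.

Next I'll fit edges to subpixel accuracy.

```bash
cat >> h.py <<'E'
def edge(img,p,q,w=4,trim=.12):
    """subpixel line through the strongest grey edge near p-q; returns point, dir, rms"""
    g=cv2.GaussianBlur(cv2.cvtColor(img,cv2.COLOR_BGR2GRAY).astype(np.float32),(0,0),.7)
    p,q=np.array(p,float),np.array(q,float);d=(q-p)/np.linalg.norm(q-p);n=np.array([-d[1],d[0]])
    s=np.arange(-w,w+.01,.1);pts=[]
    for a in np.linspace(trim,1-trim,40):
        c=p+a*(q-p);xy=(c+s[:,None]*n).astype(np.float32)
        f=cv2.remap(g,xy[:,0],xy[:,1],cv2.INTER_LINEAR).ravel()
        k=np.abs(np.gradient(f));m=k>.6*k.max();pts.append(c+n*np.average(s[m],weights=k[m]))
    vx,vy,x,y=cv2.fitLine(np.array(pts,np.float32),cv2.DIST_HUBER,0,.01,.01).ravel()
    r=np.abs((np.array(pts)-[x,y])@[-vy,vx]);return np.array([x,y]),np.array([vx,vy]),np.median(r)
def isect(a,b):
    t=np.linalg.solve(np.c_[a[1],-b[1]],b[0]-a[0]);return a[0]+t[0]*a[1]
E
cat > m1.py <<'E'
from h import *
np.set_printoptions(precision=4,suppress=True)
t=cv2.imread('pics/top0.png');s=cv2.imread('pics/scene0.png')
T=lambda x,y:(x/6+185-.42,y/6+130-.42)
def wl(name,p,q,z,w=3):
    e=edge(t,p,q,w);L=[onz('top',e[0]+k*e[1],z) for k in(-10,10)]
    d=(L[1]-L[0])[:2];d/=np.linalg.norm(d);print(name,'rms',round(e[2],2),'pt',L[0][:2]/2+L[1][:2]/2,'dir',np.degrees(np.arctan2(d[1],d[0]))%180)
    return e
hl=wl('housing far y=132',T(52,145),T(82,345),.066)
hu=wl('housing up x=+50',T(52,145),T(302,112),.066)
br=wl('bracket front y=3',T(333,150),T(360,310),.066,2)
hw=wl('housing gap y=12',T(302,112),T(332,330),.066,2)
wl('plate up x=65',T(330,105),T(670,62),.012);wl('plate low x=-65',T(85,403),T(710,314),.012)
pr=wl('plate right y=-180?',T(670,62),T(710,312),.012)
# rack top face edges
C=lambda x,y:((x-360)/5.25+355-.4,y/5.25+155-.4)
r1=wl('rack R',C(513,40),C(620,368),.05);r2=wl('rack top',C(435,65),C(513,40),.05,2);r3=wl('rack L',C(435,65),C(528,390),.05,2)
r4=wl('rack bot',C(530,387),C(620,366),.05,2)
cs=[onz('top',isect(a,b),.05) for a,b in((r1,r2),(r2,r3),(r3,r4),(r4,r1))];print(cs,np.mean(cs,0))
# black grip blobs
for n,im,box in(('top',t,(370,160,405,225)),('scene',s,(196,150,245,195)),('top',t,(280,175,302,205)),('scene',s,(262,185,280,215))):
    x0,y0,x1,y1=box;g=im[y0:y1,x0:x1].max(2);m=(g<50).astype(np.uint8)
    N,l,st,c=cv2.connectedComponentsWithStats(m)
    for i in range(1,N):
        if st[i][4]>12:print(n,c[i]+[x0,y0],st[i]+[x0,y0,0,0,0])
E
python3 m1.py
```

```text
housing far y=132 rms 0.08 pt [0.568  0.1999] dir 12.496972585180714
housing up x=+50 rms 0.07 pt [0.631 0.152] dir 102.81453388397034
bracket front y=3 rms 0.07 pt [0.5903 0.0722] dir 13.175565930870249
housing gap y=12 rms 0.08 pt [0.597  0.0822] dir 12.824820444166193
plate up x=65 rms 0.84 pt [0.678  0.0005] dir 103.68994215373232
plate low x=-65 rms 0.3 pt [0.536 0.042] dir 102.00882776696614
plate right y=-180? rms 0.56 pt [ 0.6312 -0.0957] dir 19.267832484941948
rack R rms 1.06 pt [ 0.5373 -0.3675] dir 19.164342601529256
rack top rms 0.07 pt [ 0.6265 -0.3154] dir 110.11214853454945
rack L rms 0.08 pt [ 0.5401 -0.3181] dir 19.608013039204423
rack bot rms 0.3 pt [ 0.4461 -0.3772] dir 104.93961589161415
[array([ 0.6334, -0.3342,  0.05  ]), array([ 0.6174, -0.2906,  0.05  ]), array([ 0.4398, -0.3538,  0.05  ]), array([ 0.4515, -0.3974,  0.05  ])] [ 0.5355 -0.344   0.05  ]
top [381.22 173.38] [378 169   8   9  50]
top [376.8759 200.2138] [370 175  17  50 145]
top [387.95 193.24] [383 186  10  15 100]
top [394.375 213.625] [391 210   8   8  48]
scene [230.0571 161.4571] [228 158   5   8  35]
scene [219.9146 168.0732] [216 162   9  13  82]
scene [208.8718 176.5128] [207 172   5  10  39]
top [290. 190.] [287 185   7  11  67]
scene [271.2073 201.8659] [269 194   6  16  82]
```

Run:
```python
import cv2
s=cv2.imread('pics/scene0.png')
cv2.imwrite('pics/c3.png',cv2.convertScaleAbs(cv2.resize(s[185:285,220:340],None,fx=6,fy=6,interpolation=cv2.INTER_CUBIC),alpha=1.6))
```

```text
(no output)
```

View pics/c3.png

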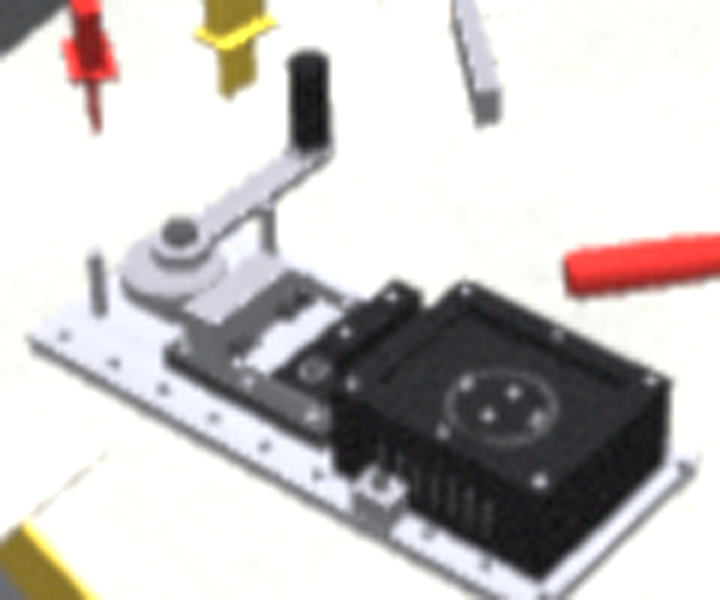

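Run:
```python
from h import *
np.set_printoptions(precision=4,suppress=True)
S3=lambda x,y:(x/6+220-.42,y/6+185-.42);T=lambda x,y:(x/6+185-.42,y/6+130-.42)
S1=lambda x,y:(x/6+190-.42,y/6+140-.42);C=lambda x,y:((x-360)/5.25+355-.4,y/5.25+155-.4)
for n,a,b in(('hous gap -x',S3(465,285),T(332,330)),('hous far -x',S3(668,380),T(88,352)),('bracket -x front corner',S3(420,290),T(360,310)),('lever grip top',S3(308,56),T(632,346)),
 ('pivot bolt',S3(180,226),T(600,167)),('gauge top ctr',S1(184,138),C(533,200)),('rack corner far',S1(318,150),C(620,366)),('pin near top',S1(113,189),C(502,94)),('pin far top',S1(244,112),C(569,308))):
    print(n,*tri(a,b))
G=np.array([.5366,-.346,.0]);x=np.array([.9415,.3371,0]);y=np.array([-.3371,.9415,0])
print('pred top, scene of gauge grip top corners');
for sx in(-18,18):
  for sy in(-7,7):
    P=G+x*sx/1e3+y*sy/1e3+[0,0,.095];print(proj('top',P)[0],proj('scene',P)[0])
print('grip seg pred blob centre',proj('top',[G+[0,0,.095],G+[0,0,.055]]),proj('scene',[G+[0,0,.095],G+[0,0,.055]]))
g=np.array([.5269,-.073,0]);print('lever',proj('top',[g+[0,0,.107],g+[0,0,.058]]),proj('scene',[g+[0,0,.107],g+[0,0,.058]]))
```

```text
hous gap -x [0.5406 0.0692 0.0558] 0.00539100066981526
hous far -x [0.5194 0.1846 0.0614] 0.0006857391034944782
bracket -x front corner [0.5542 0.0555 0.0506] 0.010205326849866867
lever grip top [ 0.5285 -0.0712  0.1098] 0.0012294231267892207
pivot bolt [ 0.6254 -0.0508  0.0619] 0.0003865570281683913
gauge top ctr [ 0.5349 -0.3424  0.0976] 0.0038867913473567637
rack corner far [ 0.4422 -0.3872  0.0401] 0.04107626739200871
pin near top [ 0.5923 -0.3252  0.0946] 0.004408952722288925
pin far top [ 0.4806 -0.3653  0.0841] 0.003138006118667224
pred top, scene of gauge grip top corners
[393.5851 197.2902] [221.4674 160.2726]
[388.7906 198.6508] [224.7276 161.325 ]
[389.5079 185.0774] [214.9601 164.9517]
[384.7318 186.4237] [218.2431 166.0379]
grip seg pred blob centre [[389.151  191.8466]
 [386.31   194.8324]] [[219.8702 163.1277]
 [220.8493 173.147 ]]
lever [[290.6729 187.9306]
 [290.2274 191.7197]] [[271.1918 194.265 ]
 [271.5651 207.3958]]
```

Both views agree to about 1–2 mm. The gauge is at (0.5366, −0.346) with yaw 19.7°. The gap is at (0.5954, 0.0781) with yaw 12.7°, and the pivot is at (0.6245, −0.051). Next I'll work out the moves.

```bash
cat >> h.py <<'E'
def go(x,y,z,yaw=None):
    o=env.observe();M=R.from_rotvec(o['orientation']);m=M.as_matrix();d=(np.array([x,y,z])-o['tool_pos'])*1e3
    a=np.degrees(np.arctan2(m[1,0],m[0,0]));print('t',round(o['time_s'],2),'pos',o['tool_pos'].round(4),'yaw',a.round(2),'tilt',m[:,2].round(4),'width',round(o['gripper_width'],4),'F',o['ft_force'].round(1),'gf',round(float(o['gripper_force']),1))
    print('tool shift mm',(m.T@d).round(1),'turn z rad',None if yaw is None else round(np.radians(a-yaw),4))
E
python3 -c "
from h import *
go(.5366,-.346,.2,19.7)"
```

```text
t 0.1 pos [ 0.1332 -0.5589  0.303 ] yaw 13.4 tilt [-2.0e-04  1.8e-03 -1.0e+00] width 0.0852 F [0.  0.6 0.3] gf 0.0
tool shift mm [ 441.8 -113.5  103.3] turn z rad -0.11
```

apply_moves([
  [[40,-10,0],[0,0,-0.01],60],
  [[55,-14,5],[0,0,-0.02],60],
  [[60,-16,15],[0,0,-0.02],60],
  [[60,-16,15],[0,0,-0.02],60],
  [[60,-16,15],[0,0,-0.02],60],
  [[60,-16,15],[0,0,-0.02],60],
  [[55,-14,15],[0,0,0],60],
  [[40,-10,10],[0,0,0],60],
])

```text
time_s: 1.1
tool_pos: [0.5091, -0.3289, 0.2138]
orientation: [-3.093, -0.54, 0.002]
ft_force: [0.2, -0.5, 0.8]
gripper_width: 0.06
gripper_force: 0.0
```

```bash
python3 -c "
from h import *
go(.5366,-.346,.133,19.7)"
```

```text
t 1.1 pos [ 0.5091 -0.3289  0.2138] yaw 19.8 tilt [-0.0013  0.0012 -1.    ] width 0.06 F [ 0.2 -0.5  0.8] gf 0.0
tool shift mm [20.2 25.6 80.8] turn z rad 0.0018
```

apply_moves([
  [[10,13,0],[0,0,0],60],
  [[10,13,0],[0,0,0],60],
  [[0,0,0],[0,0,0],60],
  [[0,0,10],[0,0,0],60],
  [[0,0,10],[0,0,0],60],
  [[0,0,10],[0,0,0],60],
  [[0,0,0],[0,0,0],60],
  [[0,0,0],[0,0,0],60],
])

```text
time_s: 2.1
tool_pos: [0.5352, -0.3488, 0.1853]
orientation: [3.095, 0.537, 0.0]
ft_force: [-0.5, -0.0, -0.3]
gripper_width: 0.0598
gripper_force: 0.0
```

```bash
python3 -c "
from h import *
go(.5366,-.346,.133,19.7)
"
```

```text
t 2.1 pos [ 0.5352 -0.3488  0.1853] yaw 19.69 tilt [ 1.e-04 -1.e-04 -1.e+00] width 0.0598 F [-0.5 -0.  -0.3] gf 0.0
tool shift mm [ 2.2 -2.2 52.3] turn z rad -0.0001
```

apply_moves([
  [[2,-2,5],[0,0,0],60],
  [[0,0,12],[0,0,0],60],
  [[0,0,12],[0,0,0],60],
  [[0,0,12],[0,0,0],60],
  [[0,0,8],[0,0,0],60],
  [[0,0,3],[0,0,0],60],
  [[0,0,0],[0,0,0],40],
  [[0,0,0],[0,0,0],30],
], newtons=40)

```text
time_s: 3.1
tool_pos: [0.5368, -0.3465, 0.1337]
orientation: [3.094, 0.537, 0.001]
ft_force: [-0.1, -0.0, -0.4]
gripper_width: 0.0299
gripper_force: 0.0
```

```bash
python3 -c "
from h import *
go(.5366,-.346,.133,19.7)
t=env.camera('top');s=env.camera('scene')
f=lambda i,x,y:cv2.resize(i[y:y+60,x:x+60,::-1],None,fx=6,fy=6)
cv2.imwrite('pics/g1.png',np.hstack([f(t,355,160),f(s,190,140)]))
"
```

```text
t 3.1 pos [ 0.5368 -0.3465  0.1337] yaw 19.7 tilt [ 8.e-04 -7.e-04 -1.e+00] width 0.0299 F [-0.1 -0.  -0.4] gf 0.0
tool shift mm [-0.  -0.5  0.7] turn z rad -0.0001
```

View pics/g1.png

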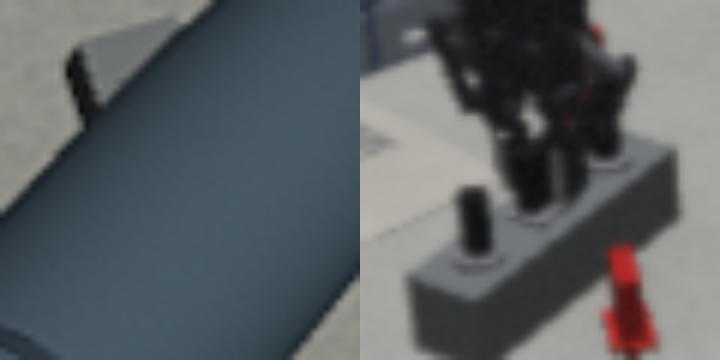

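In the top crop the arm hides the rack. In the scene crop the fingers straddle the middle flat grip at about (220,168), clear of both pins. I'll close on it.

apply_moves([
  [[0,0,0],[0,0,0],10],
  [[0,0,0],[0,0,0],5],
  [[0,0,0],[0,0,0],5],
  [[0,0,0],[0,0,0],5],
  [[0,0,-8],[0,0,0],5],
  [[0,0,-16],[0,0,0],5],
  [[0,0,-20],[0,0,0],5],
  [[0,0,-20],[0,0,0],5],
], newtons=50)

```text
time_s: 4.2
tool_pos: [0.5364, -0.3459, 0.1986]
orientation: [-3.095, -0.537, -0.0]
ft_force: [0.6, 0.5, -0.9]
gripper_width: 0.0138
gripper_force: 49.3
```

```bash
python3 -c "
from h import *
go(.5954,.0781,.23,12.7)
"
```

```text
t 4.2 pos [ 0.5364 -0.3459  0.1986] yaw 19.7 tilt [-1.e-04  6.e-04 -1.e+00] width 0.0138 F [ 0.6  0.5 -0.9] gf 49.3
tool shift mm [ 198.5 -379.3  -31.2] turn z rad 0.1222
```

apply_moves([
  [[8,-15,-35],[0,0,0],5],
  [[20,-38,-5],[0,0,0],5],
  [[25,-48,0],[0,0,0],5],
  [[28,-54,0],[0,0,0],5],
  [[28,-54,0],[0,0,0],5],
  [[28,-54,0],[0,0,0],5],
  [[28,-54,0],[0,0,0],5],
  [[20,-38,0],[0,0,0],5],
])

```text
time_s: 5.2
tool_pos: [0.5907, 0.0532, 0.2383]
orientation: [-3.094, -0.54, -0.001]
ft_force: [0.6, -1.0, -0.9]
gripper_width: 0.0135
gripper_force: 49.3
```

```bash
python3 -c "
from h import *
go(.5954,.0781,.21,12.7)
"
```

```text
t 5.2 pos [0.5907 0.0532 0.2383] yaw 19.81 tilt [ 3.e-04  7.e-04 -1.e+00] width 0.0135 F [ 0.6 -1.  -0.9] gf 49.3
tool shift mm [ 12.8 -21.8  28.3] turn z rad 0.124
```

apply_moves([
  [[6,-12,0],[0,0,0],5],
  [[7,-11,0],[0,0,0],5],
  [[0,0,0],[0,0,0.04],5],
  [[0,0,0],[0,0,0.04],5],
  [[0,0,0],[0,0,0.044],5],
  [[0,0,10],[0,0,0],5],
  [[0,0,10],[0,0,0],5],
  [[0,0,0],[0,0,0],5],
])

```text
time_s: 6.2
tool_pos: [0.5946, 0.076, 0.2156]
orientation: [-3.123, -0.344, 0.005]
ft_force: [-0.6, -0.2, -0.5]
gripper_width: 0.0134
gripper_force: 49.3
```

```bash
python3 -c "
from h import *
go(.5954,.0781,.195,12.7)
t=env.camera('top');s=env.camera('scene');cv2.imwrite('pics/t2.png',t[:,:,::-1]);cv2.imwrite('pics/s2.png',s[:,:,::-1])
f=lambda i,x,y,w,h,k:cv2.convertScaleAbs(cv2.resize(i[y:y+h,x:x+w,::-1],None,fx=k,fy=k,interpolation=cv2.INTER_CUBIC),alpha=1.6)
cv2.imwrite('pics/g2.png',np.hstack([f(t,205,130,56,80,7),f(s,250,190,56,80,7)]))
"
```

```text
t 6.2 pos [0.5946 0.076  0.2156] yaw 12.58 tilt [-3.1e-03 -2.0e-04 -1.0e+00] width 0.0134 F [-0.6 -0.2 -0.5] gf 49.3
tool shift mm [ 1.3 -1.8 20.6] turn z rad -0.0021
```

View pics/g2.png

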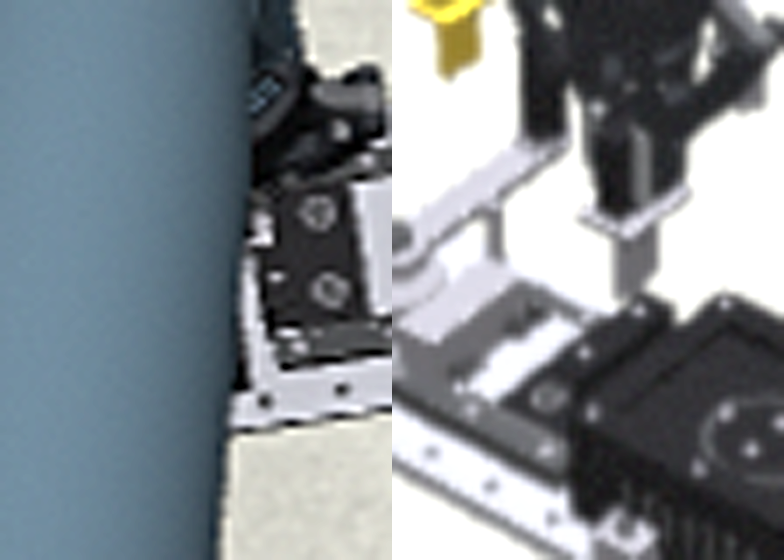

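The scene crop shows the gauge held upright above the gap. The shoulder corners are at about (277.1,220.7), (283.6,223.9) and (292.6,217.1), and the tip is at about (281.9,231.7). I'll compare these with the forward kinematics.

Run:
```python
from h import *
np.set_printoptions(precision=1,suppress=True)
p=np.array([.5946,.076,.2156]);M=R.from_rotvec(env.observe()['orientation']).as_matrix()
L=lambda x,y,z:p+M@np.array([x,y,z])/1e3
for n,q in dict(sh_a=(-20,-13,83.7),sh_b=(-20,13,83.7),sh_c=(20,-13,83.7),sh_d=(20,13,83.7),t_a=(-12.5,0,121.7),t_d=(12.5,0,121.7)).items():print(n,proj('scene',L(*q))[0])
# scene check of jig model: housing/bracket corners at rim height
c,s_=np.cos(np.radians(12.7)),np.sin(np.radians(12.7));ex=np.array([c,s_,0]);ey=np.array([-s_,c,0]);O=.598*ex-.0621*ey
for n,(x,y) in dict(h_gap_m=(-50,12),h_gap_p=(50,12),h_far_m=(-50,132),h_far_p=(50,132),b_m=(-30,3),b_p=(30,3)).items():print(n,proj('scene',O+ex*x/1e3+ey*y/1e3+[0,0,.066])[0])
im=cv2.imread('pics/scene0.png')
# edges in scene: housing rim right/left outlines vs light plate/bench
S3=lambda x,y:np.array((x/6+220-.42,y/6+185-.42))
for n,a,b,A,B in(('far rim -x side',S3(465,285),S3(668,380),(-50,12),(-50,132)),('brk -x side',S3(400,282),S3(420,290),(-30,-10),(-30,3))):
    e=edge(im,a,b,2);P,Q=[proj('scene',O+ex*x/1e3+ey*y/1e3+[0,0,.066])[0] for x,y in(A,B)]
    nn=np.array([-e[1][1],e[1][0]]);print(n,e[2],'pred offset px',(P-e[0])@nn,(Q-e[0])@nn,nn)
```

```text
sh_a [293.  217.8]
sh_b [285.6 214.3]
sh_c [283.9 225. ]
sh_d [276.4 221.3]
t_a [287.7 228.2]
t_d [282.  232.7]
h_gap_m [297.3 230.5]
h_gap_p [275.1 248.7]
h_far_m [332.2 247.4]
h_far_p [310.8 267.2]
b_m [290.5 232.8]
b_p [277.2 243.6]
far rim -x side 0.08098348911011562 pred offset px -0.35110156882616383 -0.8563129737759532 [-0.4  0.9]
brk -x side 0.0480500931432046 pred offset px -0.5025082984660861 -0.9100317177570612 [-0.5  0.8]
```

Agreement is within about 1 px. I'll centre over the gap and feel my way in.

apply_moves([
  [[1.3,-1.8,5],[0,0,0],5],
  [[0,0,10],[0,0,0],5],
  [[0,0,7],[0,0,0],5],
  [[0,0,2],[0,0,0],5],
  [[0,0,2],[0,0,0],5],
  [[0,0,1],[0,0,0],5],
  [[0,0,1],[0,0,0],5],
  [[0,0,0],[0,0,0],5],
])

```text
time_s: 7.3
tool_pos: [0.5965, 0.0784, 0.1892]
orientation: [3.123, 0.344, 0.0]
ft_force: [0.2, -0.2, -0.6]
gripper_width: 0.0133
gripper_force: 49.3
```

```bash
python3 -c "
from h import *
go(.5954,.0781,.1497,12.7)
"
```

```text
t 7.3 pos [0.5965 0.0784 0.1892] yaw 12.59 tilt [ 2.e-04 -1.e-04 -1.e+00] width 0.0133 F [ 0.2 -0.2 -0.6] gf 49.3
tool shift mm [-1.1  0.1 39.5] turn z rad -0.0019
```

apply_moves([
  [[-1,0,2],[0,0,0],5],
  [[0,0,2],[0,0,0],5],
  [[0,0,2],[0,0,0],5],
  [[0,0,2],[0,0,0],5],
  [[0,0,1],[0,0,0],5],
  [[0,0,0],[0,0,0],5],
  [[0,0,0],[0,0,0],5],
  [[0,0,0],[0,0,0],5],
])

```text
time_s: 8.3
tool_pos: [0.5955, 0.0782, 0.1803]
orientation: [3.123, 0.345, 0.0]
ft_force: [-0.6, 0.4, -1.0]
gripper_width: 0.0134
gripper_force: 49.3
```

```bash
python3 -c "
from h import *
go(.5954,.0781,.1497,12.7)
"
```

```text
t 8.3 pos [0.5955 0.0782 0.1803] yaw 12.59 tilt [ 2.e-04 -1.e-04 -1.e+00] width 0.0134 F [-0.6  0.4 -1. ] gf 49.3
tool shift mm [-0.1  0.1 30.6] turn z rad -0.0019
```

The blade tip is below the rim with no contact force, so the blade is in the gap.

apply_moves([
  [[0,0,3],[0,0,0],5],
  [[0,0,4],[0,0,0],5],
  [[0,0,4],[0,0,0],5],
  [[0,0,4],[0,0,0],5],
  [[0,0,4],[0,0,0],5],
  [[0,0,4],[0,0,0],5],
  [[0,0,3],[0,0,0],5],
  [[0,0,0],[0,0,0],5],
])

```text
time_s: 9.3
tool_pos: [0.5952, 0.0782, 0.1539]
orientation: [3.123, 0.345, -0.001]
ft_force: [-1.2, -0.1, -1.2]
gripper_width: 0.0136
gripper_force: 49.3
```

```bash
python3 -c "
from h import *
go(.5954,.0781,.1497,12.7)
"
```

```text
t 9.3 pos [0.5952 0.0782 0.1539] yaw 12.59 tilt [-6.e-04 -1.e-04 -1.e+00] width 0.0136 F [-1.2 -0.1 -1.2] gf 49.3
tool shift mm [0.1 0.1 4.2] turn z rad -0.0019
```

apply_moves([
  [[0,0,1.5],[0,0,0],5],
  [[0,0,1],[0,0,0],5],
  [[0,0,1],[0,0,0],5],
  [[0,0,0.5],[0,0,0],5],
  [[0,0,0.5],[0,0,0],5],
  [[0,0,0],[0,0,0],5],
  [[0,0,0],[0,0,0],5],
  [[0,0,0],[0,0,0],5],
])

```text
time_s: 10.3
tool_pos: [0.5954, 0.0782, 0.1497]
orientation: [3.123, 0.345, 0.0]
ft_force: [-0.4, 0.0, -0.7]
gripper_width: 0.0133
gripper_force: 49.5
```

```bash
python3 -c "
from h import *
go(.5954,.0781,.1497,12.7)
"
```

```text
t 10.3 pos [0.5954 0.0782 0.1497] yaw 12.59 tilt [ 0.e+00 -1.e-04 -1.e+00] width 0.0133 F [-0.4  0.  -0.7] gf 49.5
tool shift mm [-0.1  0.1 -0. ] turn z rad -0.0019
```

apply_moves([
  [[0,0,0.5],[0,0,0],5],
  [[0,0,0],[0,0,0],5],
  [[0,0,0.5],[0,0,0],5],
  [[0,0,0],[0,0,0],5],
  [[0,0,0.5],[0,0,0],5],
  [[0,0,0],[0,0,0],5],
  [[0,0,0],[0,0,0],5],
  [[0,0,0],[0,0,0],5],
])

```text
time_s: 11.3
tool_pos: [0.5954, 0.0782, 0.1496]
orientation: [3.122, 0.345, 0.001]
ft_force: [-5.1, -0.5, 9.8]
gripper_width: 0.0132
gripper_force: 51.1
```

```bash
python3 -c "
from h import *
go(.5954,.0781,.1497,12.7)
"
```

```text
t 11.3 pos [0.5954 0.0782 0.1496] yaw 12.59 tilt [ 9.e-04 -1.e-04 -1.e+00] width 0.0132 F [-5.1 -0.5  9.8] gf 51.1
tool shift mm [-0.1  0.1 -0.1] turn z rad -0.0018
```

The gauge is seated: 10 N upward at the predicted height. Releasing now.

apply_moves([
  [[0,0,-1],[0,0,0],5],
  [[0,0,0],[0,0,0],20],
  [[0,0,0],[0,0,0],30],
  [[0,0,0],[0,0,0],40],
  [[0,0,0],[0,0,0],40],
  [[0,0,-10],[0,0,0],40],
  [[0,0,-20],[0,0,0],40],
  [[0,0,-30],[0,0,0],40],
])

```text
time_s: 12.3
tool_pos: [0.5949, 0.0782, 0.2096]
orientation: [-3.123, -0.345, 0.002]
ft_force: [0.4, -0.5, -0.4]
gripper_width: 0.0399
gripper_force: 0.0
```

```bash
python3 -c "
from h import *
go(.5275,-.072,.235,12.7)
s=env.camera('scene');cv2.imwrite('pics/s3.png',s[:,:,::-1])
f=lambda i,x,y,w,h,k:cv2.convertScaleAbs(cv2.resize(i[y:y+h,x:x+w,::-1],None,fx=k,fy=k,interpolation=cv2.INTER_CUBIC),alpha=1.6)
cv2.imwrite('pics/g3.png',f(s,230,180,110,85,7))
"
```

```text
t 12.3 pos [0.5949 0.0782 0.2096] yaw 12.59 tilt [-1.6e-03 -1.0e-04 -1.0e+00] width 0.0399 F [ 0.4 -0.5 -0.4] gf 0.0
tool shift mm [-98.5 131.9 -25.3] turn z rad -0.0019
```

View pics/g3.png

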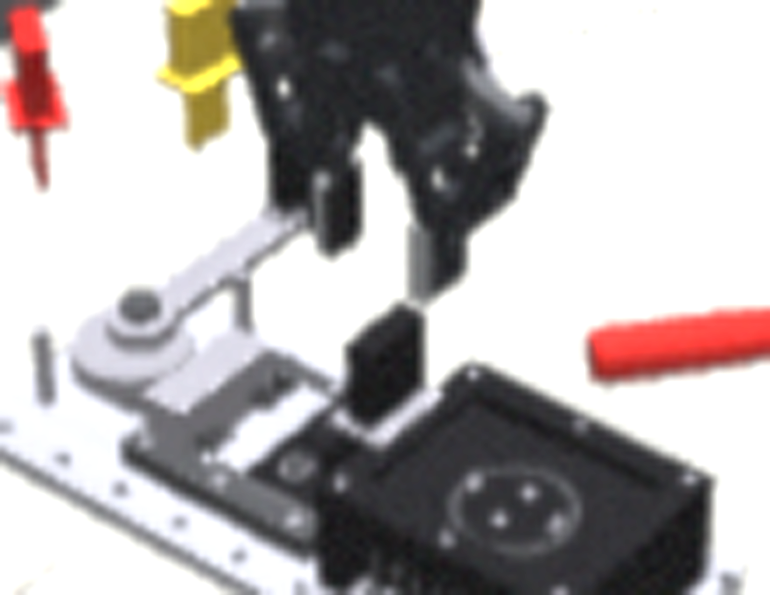

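The crop shows the gauge standing free, with its shoulder flat on both the housing rim and the bracket fold (scene ≈(284,239)), midway along the bracket. Next is the lever grip.

apply_moves([
  [[0,0,-20],[0,0,0],50],
  [[-15,20,-6],[0,0,0],60],
  [[-25,33,0],[0,0,0],60],
  [[-30,40,0],[0,0,0],60],
  [[-20,27,0],[0,0,0],60],
  [[-8.5,12,0],[0,0,0],60],
  [[0,0,20],[0,0,0],60],
  [[0,0,10],[0,0,0],60],
])

```text
time_s: 13.35
tool_pos: [0.5281, -0.0717, 0.2046]
orientation: [-3.122, -0.345, 0.0]
ft_force: [0.2, -0.2, -0.0]
gripper_width: 0.0602
gripper_force: 0.0
```

```bash
python3 -c "
from h import *
go(.5275,-.072,.137,12.7)
"
```

```text
t 13.35 pos [ 0.5281 -0.0717  0.2046] yaw 12.61 tilt [-3.e-04  5.e-04 -1.e+00] width 0.0602 F [ 0.2 -0.2 -0. ] gf 0.0
tool shift mm [-0.6  0.2 67.6] turn z rad -0.0016
```

apply_moves([
  [[-0.6,0,10],[0,0,0],60],
  [[0,0,18],[0,0,0],60],
  [[0,0,18],[0,0,0],60],
  [[0,0,13],[0,0,0],60],
  [[0,0,6],[0,0,0],60],
  [[0,0,2],[0,0,0],60],
  [[0,0,0],[0,0,0],40],
  [[0,0,0],[0,0,0],30],
], newtons=30)

```text
time_s: 14.35
tool_pos: [0.5279, -0.0723, 0.1387]
orientation: [3.122, 0.344, 0.002]
ft_force: [-1.1, -0.3, -0.3]
gripper_width: 0.03
gripper_force: 0.0
```

apply_moves([
  [[0,0,0],[0,0,0],26],
  [[0,0,0],[0,0,0],22],
  [[0,0,0],[0,0,0],15],
  [[0,0,0],[0,0,0],10],
  [[0,0,0],[0,0,0],10],
  [[0,0,0],[0,0,0],10],
  [[0,0,0],[0,0,0],10],
  [[0,0,0],[0,0,0],10],
])

```text
time_s: 15.35
tool_pos: [0.5276, -0.0723, 0.1384]
orientation: [3.122, 0.345, 0.0]
ft_force: [-1.8, 0.0, 5.0]
gripper_width: 0.0212
gripper_force: 29.3
```

```bash
python3 -c "
from h import *
go(.5275,-.072,.137,12.7)
print(env.observe()['joints'])
"
```

```text
t 15.35 pos [ 0.5276 -0.0723  0.1384] yaw 12.59 tilt [ 3.e-04 -3.e-04 -1.e+00] width 0.0212 F [-1.8  0.   5. ] gf 29.3
tool shift mm [-0.  -0.3  1.4] turn z rad -0.0018
[-2.55174841e-01  4.02679090e-01 -3.31856207e-01  8.35891167e-01
 -1.71302494e-04  2.66660244e+00]
```

apply_moves([
  [[0.1,4,0],[0,0,-0.04],10],
  [[0.2,6,0],[0,0,-0.06],10],
  [[0.2,6,0],[0,0,-0.06],10],
  [[0.2,6,0],[0,0,-0.06],10],
  [[0.2,6,0],[0,0,-0.06],10],
  [[0.2,6,0],[0,0,-0.06],10],
  [[0.2,6,0],[0,0,-0.06],10],
  [[0.1,4,0],[0,0,-0.04],10],
])

```text
time_s: 16.35
tool_pos: [0.546, -0.1116, 0.1384]
orientation: [-2.971, -1.019, 0.0]
ft_force: [-2.8, 1.3, 6.0]
gripper_width: 0.0212
gripper_force: 29.6
```

```bash
cat > lev.py <<'E'
from h import *
o=env.observe();p=o['tool_pos'][:2]-np.array([.6248,-.051])
j=np.radians(12.7);ang=(np.arctan2(p[1],p[0])-j-np.pi)%(2*np.pi)
m=R.from_rotvec(o['orientation']).as_matrix();yaw=np.arctan2(m[1,0],m[0,0])
print('radius',np.linalg.norm(p)*1e3,'lever angle by pos',ang,'by yaw',yaw-j)
tg=np.array([.6248,-.051])+.1*np.array([np.sin(j),-np.cos(j)])
go(tg[0],tg[1],.138,102.7)
E
python3 lev.py
```

```text
radius 99.38158187646778 lever angle by pos 0.4341841892975591 by yaw 0.4394456889080126
t 16.35 pos [ 0.546  -0.1116  0.1384] yaw 37.88 tilt [-4.e-04  4.e-04 -1.e+00] width 0.0212 F [-2.8  1.3  6. ] gf 29.6
tool shift mm [56.8 91.   0.4] turn z rad -1.1314
```

apply_moves([
  [[0.2,6,0],[0,0,-0.06],10],
  [[0.25,7,0],[0,0,-0.07],10],
  [[0.25,7,0],[0,0,-0.07],10],
  [[0.25,7,0],[0,0,-0.07],10],
  [[0.25,7,0],[0,0,-0.07],10],
  [[0.25,7,0],[0,0,-0.07],10],
  [[0.25,7,0],[0,0,-0.07],10],
  [[0.2,6,0],[0,0,-0.06],10],
])

```text
time_s: 17.35
tool_pos: [0.5886, -0.1435, 0.1384]
orientation: [-2.591, -1.776, 0.002]
ft_force: [-4.0, 1.2, 7.0]
gripper_width: 0.0213
gripper_force: 29.6
```

```bash
python3 lev.py
```

```text
radius 99.34089615449146 lever angle by pos 0.9757001475488414 by yaw 0.9800433903620982
t 17.35 pos [ 0.5886 -0.1435  0.1384] yaw 68.85 tilt [-1.3e-03  1.0e-04 -1.0e+00] width 0.0213 F [-4.   1.2  7. ] gf 29.6
tool shift mm [16.3 56.1  0.3] turn z rad -0.5908
```

apply_moves([
  [[0.25,7,0],[0,0,-0.07],10],
  [[0.3,8,0],[0,0,-0.08],10],
  [[0.3,8,0],[0,0,-0.08],10],
  [[0.3,8,0],[0,0,-0.08],10],
  [[0.3,8,0],[0,0,-0.08],10],
  [[0.3,8,0],[0,0,-0.08],10],
  [[0.25,7,0],[0,0,-0.07],10],
  [[0.2,5,0],[0,0,-0.05],10],
])

```text
time_s: 18.35
tool_pos: [0.6464, -0.1479, 0.1384]
orientation: [-1.962, -2.452, 0.002]
ft_force: [-4.8, -1.1, 8.0]
gripper_width: 0.0214
gripper_force: 29.7
```

```bash
python3 lev.py
```

```text
radius 99.2778097454432 lever angle by pos 1.5688365391731125 by yaw 1.5699033507043598
t 18.35 pos [ 0.6464 -0.1479  0.1384] yaw 102.65 tilt [-1.7e-03 -1.0e-04 -1.0e+00] width 0.0214 F [-4.8 -1.1  8. ] gf 29.7
tool shift mm [-0.7  0.2  0.4] turn z rad -0.0009
```

apply_moves([
  [[0,0,0],[0,0,0],10],
  [[0,0,0],[0,0,0],10],
  [[0,0,0],[0,0,0],10],
  [[0,0,0],[0,0,0],10],
  [[0,0,0],[0,0,0],10],
  [[0,0,0],[0,0,0],10],
  [[0,0,0],[0,0,0],10],
  [[0,0,0],[0,0,0],10],
])

```text
time_s: 19.35
tool_pos: [0.6464, -0.1479, 0.1384]
orientation: [-1.965, -2.45, 0.001]
ft_force: [-3.5, -0.3, 6.6]
gripper_width: 0.0212
gripper_force: 29.6
```

```bash
python3 lev.py
python3 - <<'E'
from h import *
s=env.camera('scene');t=env.camera('top')
f=lambda i,x,y,w,h,k:cv2.convertScaleAbs(cv2.resize(i[y:y+h,x:x+w,::-1],None,fx=k,fy=k,interpolation=cv2.INTER_CUBIC),alpha=1.6)
cv2.imwrite('pics/g4.png',np.hstack([f(s,220,180,90,120,4.5),f(t,215,125,85,120,4.5)]))
E
```

```text
radius 99.27301782672792 lever angle by pos 1.5686130762933397 by yaw 1.5682932869571418
t 19.35 pos [ 0.6464 -0.1479  0.1384] yaw 102.56 tilt [-1.3e-03 -1.0e-04 -1.0e+00] width 0.0212 F [-3.5 -0.3  6.6] gf 29.6
tool shift mm [-0.7  0.2  0.4] turn z rad -0.0025
```

View pics/g4.png

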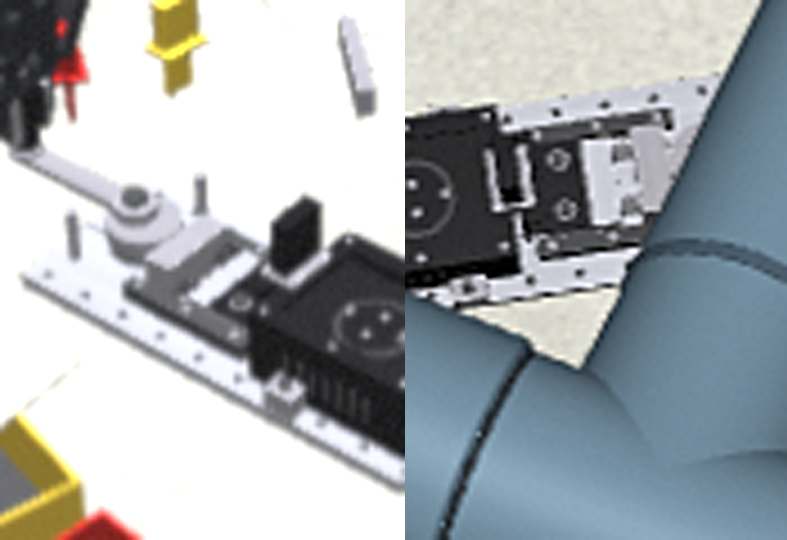

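The crops show the gauge upright and fully down, nipped midway along the bracket at scene ≈(286,232). The gap is narrowed to the blade. The lever lies along the slide axis, held in the gripper at scene ≈(224,214), angle about 1.57 rad. Handing in.

```bash
python3 -c "
from rig import env
print(env.sign_off())"
```

```text
the job is handed in; nothing more can be done
None
```

The flat gauge stands fully down in the gap, about midway along the bracket and nipped by it, and the arm is still holding the cam lever at full lift (about 1.57 rad by the arm's own position), handed in at about 19.5 s.

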